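# Load a sample cup into the analyser's carousel and index it under the head

## Task

Load the loose sample cup standing on the bench into the one empty pocket of the analyser's carousel, turning it lightly in the pocket by feel until its slot drops over the drive tongue and sits fully home, and let go of it. Then turn the carousel by its centre knob one click clockwise (seen from above), so that the cup stands under the measuring head with the knob released. Never press the cup down harder than about 20 N, keep off the measuring head, and leave the other things on the bench where they are.

Things in the scene. Friction and masses are not known exactly. Their poses are not given: they have to be found in the camera images.
- cup_mid (a point): The loose sample cup, upright on the bench: a plain aluminium cylinder 36 mm across, 60 mm tall, 0.13 kg, a thin dark groove round its middle and a flat beige pellet in its top, like the five cups already in the carousel. This point is on its axis, half-way up (30 mm above its underside); z is up. Grip its straight wall, 10 to 59 mm above the underside.
- cup_foot (a point): Centre of the loose cup's underside. The lowest 7 mm of the cup are two straight feet (within 17.5 mm of the axis), which leave one open slot straight across the underside, 8 mm wide and 6.5 mm deep; the slot runs along this frame's x. The edge above the feet is chamfered 1 mm.
- pocket (a point): Centre of the floor of the carousel's one empty pocket, 90 mm from the carousel's axis, at the loading station at the start; the next cups stand 90 mm away. The frame turns with the carousel: x points to the carousel's axis, z up. Fully home, the cup's feet rest on this floor, cup_mid is 30 mm above this point and the cup stands 34 mm proud of the socket's rim.
- pocket_mouth (a point): Centre of the empty pocket's mouth, at the rim, 26 mm above the floor: a steel socket with an upright bore 38 mm across (1 mm clearance all round the cup), its mouth flared to 45 mm, 53 mm across outside. Across the floor lies the drive tongue by which the analyser spins the cup: a round-topped bar 5 mm wide, 25 mm long, 5.5 mm high, through the centre.
- tongue_top (a point): Middle of the drive tongue's top, 5.5 mm above the floor. The tongue's angle is NOT measured (this frame turns with the carousel only): it can be any, and gearing holds it (to 0.15 N m). A cup at the wrong angle rides here, 5.5 mm high; pressed with some 5 N and turned, half a turn at most, it drops where its slot is within about 0.1 rad of the tongue. Floor and tongue are sprung: 3 mm, 4 N/mm.
- knob_grip (a point): The indexing knob, fixed to the carousel at its centre: a dark upright bar 54 mm long (along this frame's x), 14 mm thick (along y), its top 14 mm above this point, its foot 22 mm below, on a hub 48 mm across. This point is on the carousel's upright axis, where to grip the bar; at joint value 0 the bar points at the empty pocket. Nothing else stands within 65 mm of the axis.
- carousel (a joint): Angle of the carousel, rad, 0 at the start, growing clockwise seen from above. Six clicks to the turn, 1.047 rad apart (0, 1.047, 2.094): a sprung detent holds it in each click, takes about 0.3 N m to leave one, has its crest half-way (0.52 rad), and past the crest pulls on into the next click by itself.
- head: Measuring head: a flat grey arm from the cabinet, ending in a disc 48 mm across over the station one click clockwise of loading. Origin: foot of the carousel's axis on the bench; -x points to the loading station, z up. Disc centre x -45, y +78 mm, underside at z 136 mm, 4 mm over a cup fully home (one riding on the tongue strikes it), top 162 mm. The arm, 40 mm wide, runs on in +y.
- changer: The analyser, fixed, light grey; same origin and axes as the head. Round housing 268 mm across, 60 mm high, under the carousel (platter 238 mm across, top at z 67 mm, pocket floors at 72, rims at 98, tops of the cups at 132 mm). Beside it the cabinet: x from -93 to 123 mm, y from 140 to 330 mm, 168 mm high.
- reagent: Amber glass bottle with a black cap, 46 mm across, 82 mm tall; bystander, leave it standing. Origin at the centre of its underside.
- crucible: White porcelain crucible, open, 48 mm across the rim, 40 mm tall; bystander. Origin at the centre of its underside.
- tub: White plastic tub with a white cap, 52 mm across, 60 mm tall; bystander. Origin at the centre of its underside.
- flask: Stoppered glass volumetric flask, 80 mm across, 158 mm tall, beyond the small vessels; bystander. Origin at the centre of its underside.
- tongs: Steel tweezers lying on the bench between the small vessels and the analyser, 120 mm long, 8 mm high; bystander. Origin near their middle, on the bench.
Things that resemble listed ones, but are neither listed nor needed, are in the scene too. Leave any turquoise look-alike of the part that bears cup_mid alone.

How it is judged:
On the way, in this order (a step that is already met when the one before it is completed fails the run):
1. the cup sits fully home over the drive tongue in the empty pocket, let go, the carousel not yet turned (z of cup_mid in the frame of pocket below 0.032 m and horizontal distance between cup_mid and pocket below 0.004 m and angle between cup_mid's own z axis and vertical below 0.1 rad and contact force between the fingers and cup below 0.1 N and value of joint carousel between -0.15 and 0.15 rad), for 0.2 s.
2. the carousel has been turned one click clockwise (value of joint carousel between 0.967 and 1.127 rad), for 0.2 s.
At the end, for the whole second after the job is handed in: The carousel rests in the next click (within 0.08 rad of one click clockwise, 1.047 rad), with the loose cup in the pocket that was empty, under the head, fully home (within 2 mm of the floor), within 4 mm of the pocket's centre, upright within 0.1 rad and at rest (all of step 2 and z of cup_mid in the frame of pocket below 0.032 m and horizontal distance between cup_mid and pocket below 0.004 m and angle between cup_mid's own z axis and vertical below 0.1 rad and linear speed of cup below 0.02 m/s); the robot touches nothing.
It fails at once if the cup is pressed against the carousel with more than 25 N (contact force between cup and carousel above 25 N).
It fails at once if the measuring head is struck or leaned on (over 2 N) (contact force between anything else and head above 2 N).
It fails at once if the carousel is turned past the next click, or back by a click (value of joint carousel above 1.5 rad or value of joint carousel below -0.45 rad).
It fails at once if a bystander is moved by more than 30 mm (distance of any of reagent, crucible, tub, flask, tongs from where it was at the start of the episode above 0.03 m).
It also fails if it takes over 72 s, if anything falls off the work surface, if the arm or the gripper's body presses on something with over 40 N, if the wrist force passes 120 N, or if a joint passes its speed limit or range.

## Robot

A 7-joint arm with a two-finger parallel gripper is mounted at the origin on the work surface. World frame = base frame: x ahead of the robot, y to its left, z up, the work surface at z = 0. Lengths are in m, angles in rad, forces in N, time in s.
With the tool pointing down it reaches from about 0.425 to 0.875 m from the base axis. Payload 9.9 kg.
Tool frame: the origin (TCP) lies midway between the tips of the shut fingers; the grasp point (between the pads) lies 19 mm behind it; x points along the fingers, y is the direction in which the jaws open and shut, and the axes are right-handed (so a half turn about x gives the same grasp; the last joint's range is limited). The gripper opens to 85 mm and grips with 20 to 120 N. Pads are 22 mm wide; open, the fingers measure 114 mm over their backs; the gripper's body (76 mm by 85 mm) begins 54 mm behind the grasp point. The pads swing forward as they close: fully open they stand 13 mm farther back than shut.
Start: joints at [1.128, 0.576, 0.025, 1.437, -0.015, 1.129, -0.057], TCP at [0.237, -0.632, 0.231] pointing down, gripper open.
Joint ranges: [-2.76, 2.76], [-0.34, 2.15], [-1.52, 1.57], [0.19, 2.46], [-1.09, 4.23], [0.17, 1.99], [-2.82, 2.82]. Speed limits (rad/s): [2.22, 2.22, 3.01, 3.01, 3.14, 3.14, 3.14].

## Interface

Orientations are given as a rotation vector (axis times angle).
In Python, from plant import status, grab_frame, ctrl gives the robot as it stands.
- The arm moves only by the shell command python3 -m inch 'ROWS' [FORCE]. ROWS is JSON, a list of rows, each a list of 3 entries, a list of its own where there are three numbers: the shift along the world's x, y, z in mm, then the turn, a rotation vector about the world's x, y, z in degrees, then the closure, from 0 (fully open) to 1 (shut). A call has 1 to 10 rows; each row shifts and turns the pose as measured when the row begins; what a row does not reach is not made up. A row lasts 1/12 s, in which the tool goes at most 41.7 mm and 7.16 degrees, less where a joint would pass 70% of its speed; a pose out of reach is approached as far as the arm can. A call with a gripper value outside its range is refused whole. The fingers move at their own pace and stop on an object; FORCE is the grip in N (left out, the last holds). Time passes only in rows, so rows that do not move let the fingers close. It gives the time, the measured TCP pose, the force and the opening at its end, in the units of the state.
- status.sense(): the state, without advancing time (a new reading comes with each control period).
- grab_frame(name): name is "side" or "top"; returns a dict with "image" (384x512x3 uint8, blue, green, red), "mtx" (3x3 intrinsics, pixels), "R" (3x3) and "t" (3): a world point X has camera coordinates R X + t. Camera axes: x right, y down, z forward; pixel columns grow to the right and rows downward; lengths in m; the calibration is good to about 2 mm. A picture is of the moment at which its call begins. There is no depth.
- ctrl.sign_off(): hands the job in, once; it reports no verdict.
The state is a dict: "time_s": time; "joint_pos": joint angles; "joint_vel": joint speeds; "joint_efforts": joint torques, N m; "tcp_pos": TCP position; "tool_rot": TCP orientation; "wrist_force": force on the tool from outside, world axes, zero at the start; "torque": the same for the moment, N m; "opening": opening from 0.0 (shut) to 1.0 (fully open).
Only numpy, scipy, OpenCV 4.12 (cv2) and the standard library are available. Lean on these libraries where they do the work, as an engineer would, in place of code of your own. Each camera call takes 0.05 s, during which the arm holds its last target.

## Working session

There is one attempt and no reset: what is moved stays moved. The work goes in short steps, Python scripts to look and compute and a shell command to move; the robot and the scene stay as the last step left them, time stands still between calls to the robot, and variables do not carry over. Pictures are saved under pics/ and viewed, and the job is handed in when it is done.

```bash
ls; mkdir -p pics
cat > h.py <<'E'
import cv2, numpy as np
from plant import status, grab_frame, ctrl
def cast(f,u,v,z):
    d=f["R"].T@np.linalg.solve(f["mtx"],[u,v,1.]); c=-f["R"].T@np.asarray(f["t"]).ravel()
    return c+d*(z-c[2])/d[2]
def proj(f,X):
    p=f["mtx"]@(f["R"]@np.asarray(X,float)+np.asarray(f["t"]).ravel()); return p[:2]/p[2]
E
python3 - <<'E'
from h import *
s=status.sense(); print(s)
for n in("side","top"):
    f=grab_frame(n); np.set_printoptions(precision=3,suppress=True)
    print(n,-f["R"].T@np.asarray(f["t"]).ravel(), f["R"][2],f["mtx"][0,0]); cv2.imwrite(f"pics/{n}0.png",f["image"])
E
```

```text
pics
{'time_s': 0.0, 'joint_pos': array([ 1.12819982,  0.57651246,  0.024853  ,  1.43794251, -0.01501821,
        1.12901866, -0.05648319]), 'joint_vel': array([ 1.05172271e-03, -1.64233631e-04, -1.71885859e-03,  2.95900637e-05,
       -1.98471273e-04, -8.24174122e-04,  6.22428913e-04]), 'joint_efforts': array([ 3.10927981e-04, -7.65765882e+01,  2.25111634e+00, -2.85971779e+01,
        1.55747618e-02,  1.26901071e-02, -3.33109199e-05]), 'tcp_pos': array([ 0.23686117, -0.63156673,  0.2304439 ]), 'tool_rot': array([ 2.0262027 ,  0.36925806, -2.02698143]), 'wrist_force': array([-0.81123317, -0.66400973,  0.92017804]), 'torque': array([9.98249096e-03, 2.45315552e-02, 6.47846218e-05]), 'opening': 0.9995381526133975}
side [0.338 0.639 0.714] [ 0.246 -0.76  -0.602] 403.99452493325657
top [ 0.499 -0.104  0.977] [ 0.118  0.006 -0.993] 406.1087861977102
```

View pics/side0.png

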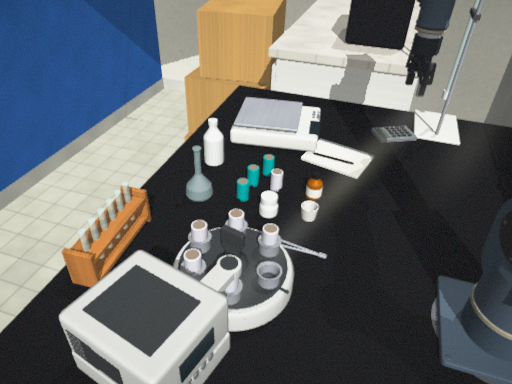

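View pics/top0.png

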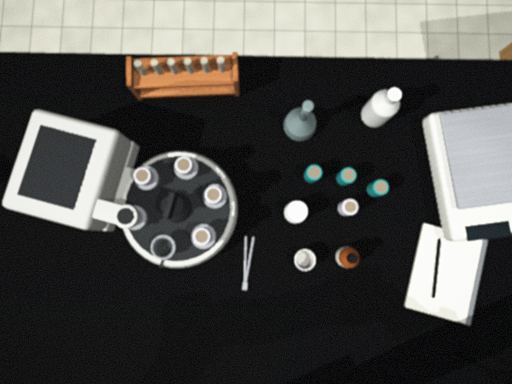

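The loose cup could be confused with:
- three turquoise look-alikes at top (314,173), (346,176), (378,187)
- the white tub at (296,212)
- the crucible at (305,260)
- the five cups in the carousel

My choice is the bare-metal one with the beige top, at top (348,207) and side (277,179). The empty pocket is at top (163,247), side (268,274). The head is at top (126,215).

Run:
```python
from h import *
f=grab_frame("top"); g=grab_frame("side")
a=cv2.resize(f["image"][160:280,285:405],(390,390),interpolation=cv2.INTER_CUBIC)
b=cv2.resize(f["image"][140:275,110:245],(390,390),interpolation=cv2.INTER_CUBIC)
cv2.imwrite("pics/crop_top.png",np.hstack([a,b]))
a=cv2.resize(g["image"][150:230,225:345],(585,390),interpolation=cv2.INTER_CUBIC)
cv2.imwrite("pics/crop_side.png",a)
b=cv2.resize(g["image"][200:330,165:330],(761,600),interpolation=cv2.INTER_CUBIC)
cv2.imwrite("pics/crop_side2.png",b)
```

```text
(no output)
```

View pics/crop_top.png

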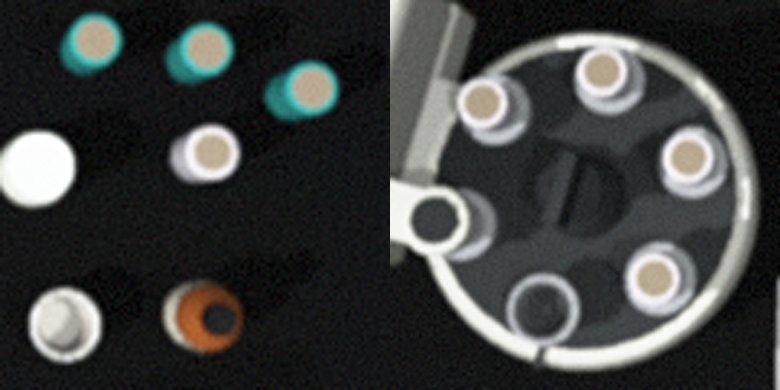

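View pics/crop_side.png

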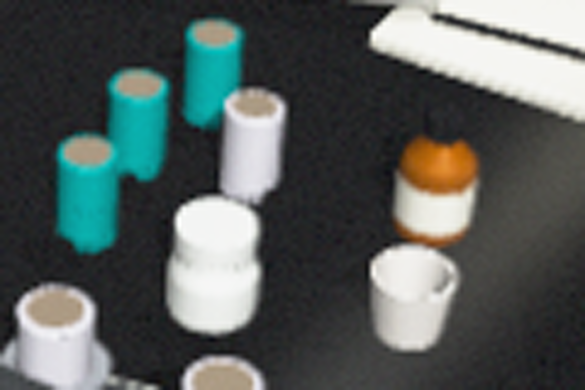

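View pics/crop_side2.png

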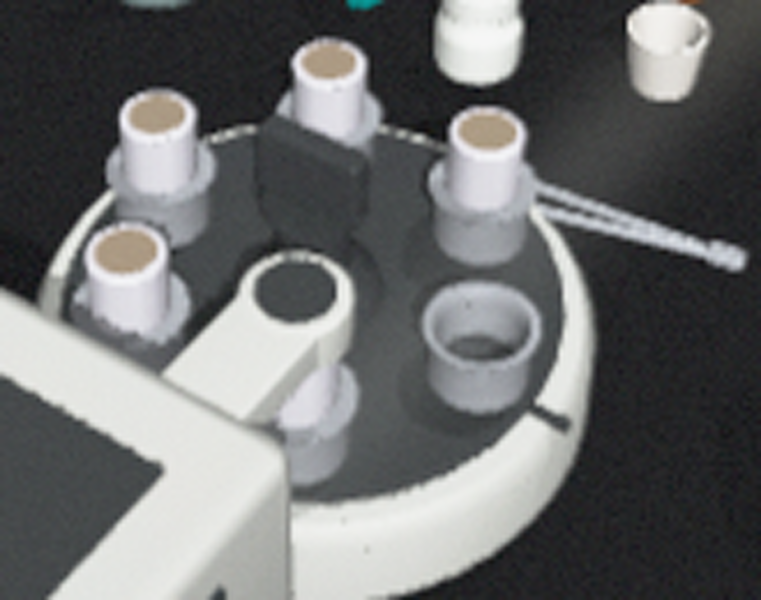

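The crops show a bare-metal cup with a beige pellet at top (348,207), separate from the turquoise ones. The empty socket is at top ~(163,247), side ~(269,272). The knob bar points at it.

```bash
cat > m.py <<'E'
from h import *
np.set_printoptions(precision=4,suppress=True)
def beige(f):
    hsv=cv2.cvtColor(f["image"],cv2.COLOR_BGR2HSV)
    m=cv2.inRange(hsv,(8,40,90),(24,130,230)); 
    n,l,s,c=cv2.connectedComponentsWithStats(m)
    return [(c[i],s[i,4]) for i in range(1,n) if s[i,4]>=25 and s[i,4]<400]
E
python3 - <<'E'
from m import *
for n in("top","side"):
    f=grab_frame(n)
    for c,a in beige(f): print(n,c,a,cast(f,*c,.06)[:2],cast(f,*c,.132)[:2])
E
```

```text
top [505.675   52.3625] 160 [ 0.9389 -0.6971] [ 0.9044 -0.6506]
top [213.4717  62.3396] 265 [ 0.9025 -0.0075] [ 0.8708 -0.015 ]
top [188.7273  65.7818] 110 [0.8931 0.0507] [0.8621 0.0386]
top [172.4958  66.2857] 119 [0.8912 0.089 ] [0.8604 0.0738]
top [140.547  67.906] 117 [0.8859 0.1642] [0.8555 0.1432]
top [156.4118  67.0756] 119 [0.8886 0.1269] [0.858  0.1088]
top [182.9892 164.1935] 93 [0.6575 0.0553] [0.645  0.0428]
top [313.8732 171.9577] 71 [ 0.6449 -0.2445] [ 0.6334 -0.2334]
top [141.6154 175.1538] 91 [0.6304 0.1489] [0.62   0.1291]
top [348.2703 174.6622] 74 [ 0.6401 -0.3229] [ 0.629  -0.3057]
top [380.6267 186.64  ] 75 [ 0.6139 -0.3961] [ 0.6049 -0.3731]
top [212.8791 194.2198] 91 [ 0.5896 -0.0153] [ 0.5825 -0.0222]
top [349.9079 206.4211] 76 [ 0.5676 -0.3259] [ 0.5622 -0.3084]
top [201.0619 235.9072] 97 [0.4951 0.0085] [ 0.4954 -0.0003]
top [340.973  257.8919] 37 [ 0.4524 -0.3048] [ 0.456 -0.289]
side [193.0938  73.783 ] 341 [ 1.1266 -0.9441] [ 1.0397 -0.7697]
side [222.9832 101.1765] 119 [ 0.8954 -0.723 ] [ 0.834 -0.573]
side [276.64 171.2 ] 25 [ 0.5668 -0.3251] [ 0.5416 -0.2189]
side [242.4074 180.5556] 27 [ 0.6444 -0.2445] [ 0.6107 -0.1472]
side [113.1299 207.2712] 177 [ 0.9132 -0.015 ] [0.8498 0.057 ]
side [130.725 193.525] 40 [ 0.9033 -0.0814] [ 0.841  -0.0021]
side [235.9667 212.95  ] 60 [ 0.6115 -0.1037] [ 0.5813 -0.0219]
side [ 85.6762 237.7095] 210 [0.9075 0.1037] [0.8448 0.1627]
side [198.7121 224.197 ] 66 [ 0.6817 -0.0314] [0.6438 0.0425]
side [270.1739 228.0145] 69 [ 0.5136 -0.079 ] [0.4942 0.0001]
side [191.8132 253.978 ] 91 [0.6539 0.0664] [0.6191 0.1294]
side [492.9639 325.7711] 83 [0.0334 0.0413] [0.0669 0.1071]
```

Run:
```python
from m import *
from scipy.spatial.transform import Rotation as R
from scipy.optimize import least_squares
s=status.sense(); M=R.from_rotvec(s["tool_rot"]).as_matrix(); print("tool axes cols\n",M, "jaw yaw",np.degrees(np.arctan2(M[1,1],M[0,1])))
P=np.array([[.4948,0],[.5819,-.022],[.64445,.04265],[.6196,.12925]])
r=least_squares(lambda p:np.ravel([p[:2]+.09*np.array([np.cos(p[2]+k*np.pi/3),np.sin(p[2]+k*np.pi/3)])-P[k] for k in range(4)]),[.557,.0645,-2.3])
c=r.x[:2];print("centre",c,"resid",r.fun); 
E=c+.09*np.array([np.cos(r.x[2]-np.pi/3),np.sin(r.x[2]-np.pi/3)]);H=c+.09*np.array([np.cos(r.x[2]-2*np.pi/3),np.sin(r.x[2]-2*np.pi/3)])
print("pocket",E,"head",H,"bar yaw",np.degrees(r.x[2])-60)
f=grab_frame("top");g=grab_frame("side")
print("pocket rim px",proj(f,[*E,.098]),proj(g,[*E,.098]))
for z in(.08,.1,.116,.13): print(z,"knob px",proj(f,[*c,z]),proj(g,[*c,z]))
a=f["image"][228:266,143:183];b=g["image"][250:300,240:300]
st=lambda x:cv2.resize(np.clip(x.astype(float)*2.5-30,0,255).astype(np.uint8),(400,380),interpolation=cv2.INTER_CUBIC)
k=g["image"][215:275,205:265]
cv2.imwrite("pics/pocket.png",np.hstack([st(a),st(b)])); cv2.imwrite("pics/knob.png",np.hstack([st(k),st(f["image"][180:235,150:205])]))
```

```text
tool axes cols
 [[-0.0002  0.3512 -0.9363]
 [ 0.0005 -0.9363 -0.3512]
 [-1.     -0.0005  0.    ]] jaw yaw -69.44049859448616
centre [0.5572 0.0646] resid [-0.0002 -0.0001  0.      0.      0.      0.0001  0.0001  0.    ]
pocket [0.4699 0.0864] head [0.5324 0.1511] bar yaw -194.036179376565
pocket rim px [162.2151 247.1162] [268.6742 269.796 ]
0.08 knob px [175.5662 207.2281] [232.401  257.9615]
0.1 knob px [173.8584 206.5949] [232.386  251.3406]
0.116 knob px [172.4356 206.0675] [232.3737 245.909 ]
0.13 knob px [171.147  205.5898] [232.3627 241.0545]
```

View pics/pocket.png

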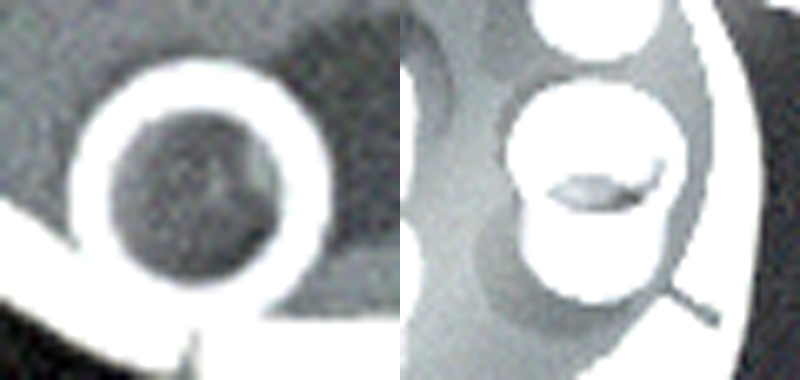

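View pics/knob.png

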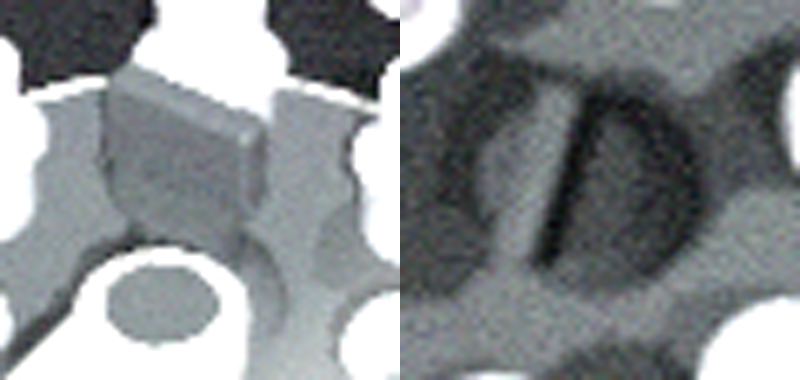

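Measurements:
- The loose cup is at (0.567, -0.3255). Both views agree within 1 mm.
- The hexagon fit gives axis (0.557, 0.065), pocket (0.470, 0.086), and residuals below 0.3 mm. Its projection falls on the seen rim. The head disc position follows from the same fit.
- The knob's top is at z≈0.158, so its grip height is ≈0.144.
- The tongue angle can't be seen in the pictures, so I'll find it by feel.

Now the reach.

```bash
python3 -m inch '[[[30,28,-5],[0,0,-2.6],0.3],[[30,28,-5],[0,0,-2.6],0.3],[[30,28,-5],[0,0,-2.6],0.3],[[30,28,-5],[0,0,-2.6],0.3],[[30,28,-5],[0,0,-2.6],0.3],[[30,28,-5],[0,0,-2.6],0.3],[[30,28,-5],[0,0,-2.6],0.3],[[30,28,-5],[0,0,-2.6],0.3],[[30,28,-5],[0,0,-2.6],0.3],[[30,28,-5],[0,0,-2.6],0.3]]' 40
```

```text
time_s: 1.23
tcp_pos: [0.5291, -0.3539, 0.1821]
tool_rot: [-2.148, 0.155, 2.159]
wrist_force: [0.2, -0.8, 0.5]
opening: 0.704
```

```bash
python3 -m inch '[[[20,15,-15],[0,0,0],0.3],[[15,11,-20],[0,0,0],0.3],[[3,2,-10],[0,0,0],0.3],[[0,0,0],[0,0,0],0.3]]'
cat >> m.py <<'E'
from scipy.spatial.transform import Rotation as R
def st():
    s=status.sense();M=R.from_rotvec(s["tool_rot"]).as_matrix()
    print("t",round(s["time_s"],2),"tcp mm",s["tcp_pos"]*1000,"down",M[:,0],"jawyaw",np.degrees(np.arctan2(M[1,1],M[0,1])),"F",s["wrist_force"],"T",s["torque"],"open",s["opening"],"j",s["joint_pos"]);return s
E
python3 - <<'E'
from m import *
s=st()
f=grab_frame("top");g=grab_frame("side")
cv2.imwrite("pics/ap.png",np.hstack([cv2.resize(f["image"][140:280,270:420],(400,373)),cv2.resize(g["image"][100:240,200:350],(400,373))]))
E
```

```text
time_s: 1.57
tcp_pos: [0.5782, -0.3122, 0.1348]
tool_rot: [-2.158, 0.137, 2.158]
wrist_force: [-1.6, 0.4, 1.1]
opening: 0.7
t 1.57 tcp mm [ 578.2142 -312.2188  134.8075] down [-0.0003 -0.0017 -1.    ] jawyaw -97.14347340209831 F [-1.5595  0.4004  1.0533] T [-0.0437  0.0928 -0.0043] open 0.7003611059976771 j [ 0.3491  0.6407  0.1242  1.6089 -0.0928  0.8973 -1.1887]
```

View pics/ap.png

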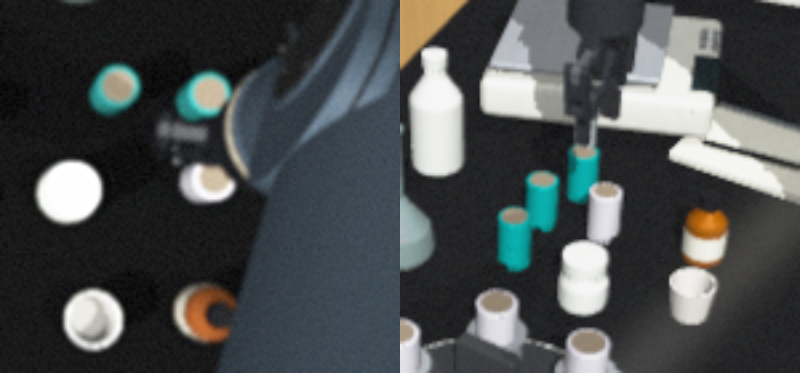

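The view shows the fingers open above and beside the cup, and the cup still standing. A shift of (-11,-13) mm is needed to centre.

```bash
python3 -m inch '[[[-11,-13,0],[0,0,0],0.3],[[0,0,-10],[0,0,0],0.3],[[0,0,-15],[0,0,0],0.3],[[0,0,0],[0,0,0],0.3]]'
python3 -c "
from m import *
st()"
```

```text
time_s: 2.0
tcp_pos: [0.5624, -0.3359, 0.116]
tool_rot: [-2.161, 0.157, 2.149]
wrist_force: [0.1, 0.7, -0.9]
opening: 0.697
t 2.0 tcp mm [ 562.4024 -335.8565  115.9608] down [ 0.0046 -0.0093 -0.9999] jawyaw -97.808941028772 F [ 0.1003  0.6663 -0.9278] T [ 0.009   0.0648 -0.0605] open 0.6972886603536967 j [ 0.3889  0.6549  0.1244  1.6413 -0.0932  0.8429 -1.1578]
```

```bash
python3 -m inch '[[[4,9,0],[0,0,0],0.3],[[0,0,0],[0,0,0],0.3],[[0,0,0],[0,0,0],0.3]]'
python3 -c "
from m import *
st()"
```

```text
time_s: 2.25
tcp_pos: [0.5651, -0.3299, 0.1188]
tool_rot: [-2.16, 0.165, 2.145]
wrist_force: [-0.3, -0.2, -0.3]
opening: 0.697
t 2.25 tcp mm [ 565.1365 -329.859   118.7692] down [ 0.0061 -0.0116 -0.9999] jawyaw -98.14312969416146 F [-0.2689 -0.1712 -0.268 ] T [-0.0234  0.0177  0.0288] open 0.697023884321414 j [ 0.3756  0.65    0.1282  1.6433 -0.0937  0.8437 -1.1735]
```

```bash
python3 -m inch '[[[2,4,-20],[0.6,0.3,0],0.3],[[0,0,-20],[0,0,0],0.3],[[0,0,-15],[0,0,0],0.3],[[0,0,0],[0,0,0],0.3],[[0,0,0],[0,0,0],0.3]]'
python3 -c "
from m import *
st()"
```

```text
time_s: 2.67
tcp_pos: [0.5704, -0.3264, 0.0677]
tool_rot: [-2.16, 0.156, 2.14]
wrist_force: [-0.5, -0.6, 0.1]
opening: 0.702
t 2.67 tcp mm [ 570.4338 -326.3666   67.7263] down [ 0.0087 -0.0044 -1.    ] jawyaw -98.07454182857518 F [-0.5186 -0.5896  0.1332] T [-0.0052 -0.03   -0.0077] open 0.7020835244505399 j [ 0.3818  0.7139  0.1116  1.6751 -0.1073  0.7488 -1.1673]
```

```bash
python3 -m inch '[[[-3,1,-12],[0.2,0.5,0],0.3],[[0,0,-14],[0,0,0],0.3],[[0,0,-8],[0,0,0],0.3],[[0,0,0],[0,0,0],0.3],[[0,0,0],[0,0,0],0.3]]'
python3 -c "
from m import *
st()"
```

```text
time_s: 3.08
tcp_pos: [0.569, -0.3262, 0.0356]
tool_rot: [-2.154, 0.154, 2.146]
wrist_force: [-0.6, -0.7, -0.1]
opening: 0.696
t 3.08 tcp mm [ 569.0155 -326.1829   35.6468] down [ 0.0034 -0.003  -1.    ] jawyaw -98.05174222954709 F [-0.5827 -0.656  -0.102 ] T [ 0.0424 -0.0448 -0.0261] open 0.6958535694542624 j [ 0.386   0.7554  0.105   1.6938 -0.1108  0.6938 -1.1637]
```

```bash
python3 -m inch '[[[-2,1,-5],[0.2,0.2,0],0.3],[[0,0,0],[0,0,0],0.3],[[0,0,0],[0,0,0],0.5],[[0,0,0],[0,0,0],0.7],[[0,0,0],[0,0,0],1],[[0,0,0],[0,0,0],1],[[0,0,0],[0,0,0],1],[[0,0,0],[0,0,0],1]]' 40
python3 -c "
from m import *
st()"
```

```text
time_s: 3.75
tcp_pos: [0.5676, -0.3257, 0.0325]
tool_rot: [-2.151, 0.152, 2.147]
wrist_force: [-0.0, 0.7, -1.2]
opening: 0.405
t 3.75 tcp mm [ 567.6203 -325.7311   32.4989] down [ 0.0018 -0.0004 -1.    ] jawyaw -98.05819389830721 F [-0.0105  0.721  -1.2378] T [ 0.0544  0.0346 -0.0587] open 0.4050747287339444 j [ 0.3885  0.7589  0.103   1.6968 -0.1121  0.6898 -1.1617]
```

Gripped at opening 0.405, about the 36 mm width. Next I lift and carry, with the foot kept above the knob's height.

```bash
python3 -m inch '[[[0,0,20],[0,0,0],1],[[0,0,35],[0,0,0],1],[[0,0,40],[0,0,0],1],[[0,10,35],[0,0,0],1],[[-3,20,20],[0,0,0],1],[[-6,30,10],[0,0,0],1],[[-7,35,0],[0,0,0],1],[[-8,35,0],[0,0,0],1],[[-8,35,0],[0,0,0],1],[[-8,35,0],[0,0,0],1]]'
python3 -c "
from m import *
st()"
```

```text
time_s: 4.58
tcp_pos: [0.5227, -0.1281, 0.1991]
tool_rot: [-2.146, 0.171, 2.139]
wrist_force: [0.6, -0.9, -0.9]
opening: 0.408
t 4.58 tcp mm [ 522.6563 -128.1264  199.0859] down [ 0.0028 -0.0042 -1.    ] jawyaw -98.88827482116648 F [ 0.6334 -0.9402 -0.9043] T [ 0.0354 -0.1017  0.0813] open 0.40842200530414463 j [ 0.0524  0.408   0.1404  1.8518 -0.0673  0.883  -1.502 ]
```

```bash
python3 -m inch '[[[-8,33,1],[0,0,0],1],[[-8,33,1],[0,0,0],1],[[-8,33,0],[0,0,0],1],[[-8,33,0],[0,0,0],1],[[-8,25,0],[0,0,0],1],[[-4,12,0],[0,0,0],1],[[0,0,0],[0,0,0],1],[[0,0,0],[0,0,0],1]]'
python3 -c "
from m import *
st()"
```

```text
time_s: 5.25
tcp_pos: [0.4724, 0.0578, 0.2027]
tool_rot: [-2.152, 0.153, 2.142]
wrist_force: [0.3, -0.1, -1.1]
opening: 0.408
t 5.25 tcp mm [472.3984  57.8458 202.6905] down [ 0.0047 -0.0001 -1.    ] jawyaw -98.17286691881706 F [ 0.2504 -0.0966 -1.0781] T [ 0.0101  0.0426 -0.0037] open 0.40758694111856786 j [-0.2981  0.3149  0.1016  1.9924 -0.0411  0.8316 -1.8873]
```

```bash
python3 -m inch '[[[-1,16,-15],[0,0.2,0],1],[[-1,10,-15],[0,0,0],1],[[0,0,-10],[0,0,0],1],[[0,0,0],[0,0,0],1],[[0,0,0],[0,0,0],1]]'
python3 - <<'E'
from m import *
s=st()
f=grab_frame("top");g=grab_frame("side")
x=s["tcp_pos"]
cv2.imwrite("pics/over.png",np.hstack([cv2.resize(f["image"][140:290,100:260],(400,375)),cv2.resize(g["image"][170:320,180:340],(400,375))]))
E
```

```text
time_s: 5.67
tcp_pos: [0.473, 0.0792, 0.1625]
tool_rot: [-2.15, 0.162, 2.139]
wrist_force: [-0.0, 0.3, 0.2]
opening: 0.414
t 5.67 tcp mm [473.048   79.2232 162.5408] down [ 0.0051 -0.0016 -1.    ] jawyaw -98.5717525541213 F [-0.0312  0.2595  0.1778] T [ 0.0547  0.0158 -0.0021] open 0.4135259208941164 j [-0.3328  0.3736  0.0911  2.0373 -0.0457  0.7281 -1.9344]
```

View pics/over.png

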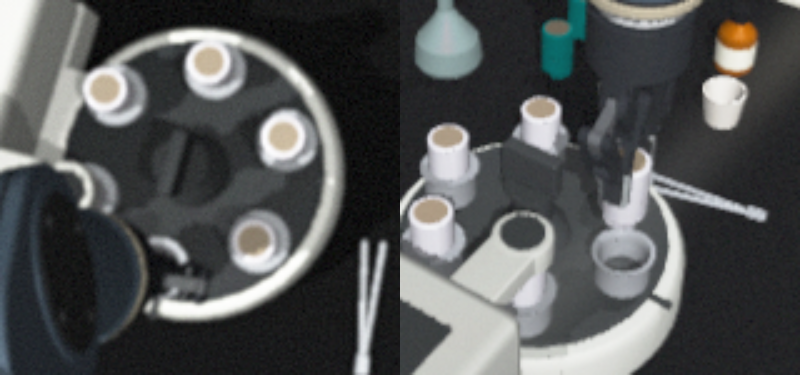

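The cup hangs upright just off the pocket. In the side view its foot is at ~(626,215) in the crop and the socket is at (624,262). Next I close the remaining (-3,+7) mm.

```bash
python3 -m inch '[[[-3,6,0],[0.1,0.3,0],1],[[0,2,-8],[0,0,0],1],[[0,0,-8],[0,0,0],1],[[0,0,0],[0,0,0],1],[[0,0,0],[0,0,0],1]]'
python3 -c "
from m import *
st()"
```

```text
time_s: 6.18
tcp_pos: [0.4713, 0.0867, 0.1473]
tool_rot: [-2.145, 0.162, 2.138]
wrist_force: [-0.0, -0.3, -1.9]
opening: 0.408
t 6.18 tcp mm [471.3427  86.6838 147.2688] down [ 0.0036  0.0012 -1.    ] jawyaw -98.74316200612242 F [-0.005  -0.2582 -1.854 ] T [ 0.0313 -0.0206 -0.0596] open 0.40843064873761536 j [-0.342   0.3956  0.0857  2.0558 -0.0523  0.6884 -1.946 ]
```

```bash
python3 -m inch '[[[-1,0,-8],[0,0.2,0],1],[[0,0,-8],[0,0,0],1],[[0,0,-6],[0,0,0],1],[[0,0,-4],[0,0,0],1],[[0,0,0],[0,0,0],1],[[0,0,0],[0,0,0],1]]'
python3 -c "
from m import *
st()"
```

```text
time_s: 6.68
tcp_pos: [0.4698, 0.0864, 0.1178]
tool_rot: [-2.14, 0.163, 2.144]
wrist_force: [0.5, 0.5, -1.4]
opening: 0.41
t 6.68 tcp mm [469.8275  86.4311 117.7807] down [-0.0016  0.0007 -1.    ] jawyaw -98.74150553718842 F [ 0.5229  0.5399 -1.4473] T [ 0.0105 -0.0203 -0.025 ] open 0.4099965827396435 j [-0.3348  0.4415  0.0778  2.088  -0.0594  0.6155 -1.9393]
```

The cup is inside the bore with no side force. Now I go down gently to the tongue.

```bash
python3 -m inch '[[[0,0,-3],[0,0,0],1],[[0,0,-3],[0,0,0],1],[[0,0,-1],[0,0,0],1],[[0,0,0],[0,0,0],1],[[0,0,0],[0,0,0],1]]'
python3 -c "
from m import *
st()"
```

```text
time_s: 7.1
tcp_pos: [0.4702, 0.0864, 0.1104]
tool_rot: [-2.141, 0.163, 2.143]
wrist_force: [-0.4, 0.8, -1.4]
opening: 0.409
t 7.1 tcp mm [470.1927  86.449  110.3867] down [-0.0008  0.0008 -1.    ] jawyaw -98.74657101959278 F [-0.4492  0.7558 -1.38  ] T [ 0.0721  0.0092 -0.019 ] open 0.40914843630617487 j [-0.333   0.4535  0.0757  2.0954 -0.061   0.5952 -1.9379]
```

```bash
python3 -m inch '[[[0,0,-1],[0,0,0],1],[[0,0,-1],[0,0,0],1],[[0,0,0],[0,0,0],1]]'
python3 -c "
from m import *
st()"
```

```text
time_s: 7.35
tcp_pos: [0.4705, 0.0865, 0.1087]
tool_rot: [-2.142, 0.163, 2.141]
wrist_force: [-0.8, 0.7, 1.9]
opening: 0.409
t 7.35 tcp mm [470.5037  86.5289 108.7281] down [ 0.0001  0.0011 -1.    ] jawyaw -98.74737150090225 F [-0.8206  0.6772  1.9263] T [-0.1079  0.1494  0.0257] open 0.4091400445042542 j [-0.3326  0.4562  0.0752  2.0972 -0.0614  0.5898 -1.9375]
```

Contact is about 3 N, with the cup riding on the tongue as expected. Now I turn it lightly.

```bash
python3 -m inch '[[[0,0,-0.5],[0,0,0],1],[[0,0,-0.3],[0,0,4],1],[[0,0,-0.3],[0,0,4],1],[[0,0,-0.3],[0,0,4],1],[[0,0,-0.3],[0,0,4],1]]'
python3 -c "
from m import *
st()"
```

```text
time_s: 7.77
tcp_pos: [0.4705, 0.0865, 0.1076]
tool_rot: [2.152, 0.147, -2.151]
wrist_force: [0.0, -0.4, -1.8]
opening: 0.407
t 7.77 tcp mm [470.52    86.4631 107.6333] down [ 0.0005  0.0009 -1.    ] jawyaw -82.2428479921562 F [ 0.0021 -0.4411 -1.794 ] T [-0.1433  0.0388  0.0324] open 0.4069024526842344 j [-0.272   0.4555 -0.0103  2.0965  0.0069  0.589  -1.7224]
```

The contact force vanished at a lower height, so the slot may have met the tongue. I go down without turning.

```bash
python3 -m inch '[[[0,0,-1],[0,0,0],1],[[0,0,-0.7],[0,0,0],1],[[0,0,0],[0,0,0],1]]'
python3 -c "
from m import *
st()"
```

```text
time_s: 8.02
tcp_pos: [0.4707, 0.0861, 0.1059]
tool_rot: [2.153, 0.146, -2.151]
wrist_force: [-0.4, -0.0, -0.8]
opening: 0.409
t 8.02 tcp mm [470.6908  86.0686 105.9219] down [ 0.0009  0.001  -1.    ] jawyaw -82.30127644336976 F [-0.4429 -0.0242 -0.7663] T [-0.0295  0.1036 -0.0081] open 0.40862488959961646 j [-0.271   0.4582 -0.0104  2.0984  0.007   0.5839 -1.7225]
```

```bash
python3 -m inch '[[[0,0,-1],[0,0,0],1],[[0,0,-0.7],[0,0,0],1],[[0,0,0],[0,0,0],1]]'
python3 -c "
from m import *
st()"
```

```text
time_s: 8.27
tcp_pos: [0.4707, 0.0862, 0.1041]
tool_rot: [2.155, 0.142, -2.153]
wrist_force: [-0.9, -0.3, 0.1]
opening: 0.408
t 8.27 tcp mm [470.7054  86.154  104.1061] down [ 0.001   0.0009 -1.    ] jawyaw -82.52667134853426 F [-0.9418 -0.2899  0.1403] T [-0.1411  0.0448 -0.0002] open 0.40750875273120163 j [-0.2723  0.4612 -0.0089  2.1002  0.0061  0.579  -1.7258]
```

```bash
python3 -m inch '[[[0,0,-1],[0,0,0],1],[[0,0,-0.5],[0,0,0],1]]'
python3 -c "
from m import *
st()"
```

```text
time_s: 8.43
tcp_pos: [0.4708, 0.0862, 0.1027]
tool_rot: [2.156, 0.141, -2.153]
wrist_force: [-1.8, -1.5, 5.4]
opening: 0.405
t 8.43 tcp mm [470.7811  86.1608 102.6967] down [ 0.0012  0.0008 -1.    ] jawyaw -82.5795347710824 F [-1.7983 -1.515   5.4417] T [-0.0997  0.2835  0.0207] open 0.40516157906528594 j [-0.2726  0.4635 -0.0086  2.1016  0.0062  0.575  -1.7268]
```

The floor is met about 6 mm below riding height, at 104 mm against 104.5 expected. The cup is home. I ease off the press, then release.

```bash
python3 -m inch '[[[0,0,1],[0,0,0],1],[[0,0,0],[0,0,0],0.55],[[0,0,0],[0,0,0],0.4],[[0,0,0],[0,0,0],0.3],[[0,0,0],[0,0,0],0.3],[[0,0,0],[0,0,0],0.3],[[0,0,0],[0,0,0],0.3],[[0,0,0],[0,0,0],0.3]]'
python3 -c "
from m import *
st()"
```

```text
time_s: 9.1
tcp_pos: [0.471, 0.0867, 0.1035]
tool_rot: [2.157, 0.141, -2.153]
wrist_force: [0.2, 0.5, -0.3]
opening: 0.697
t 9.1 tcp mm [471.0198  86.6955 103.5037] down [ 0.0016  0.0013 -1.    ] jawyaw -82.59236373016161 F [ 0.2302  0.5093 -0.3023] T [ 0.0044  0.012  -0.031 ] open 0.6972436378003645 j [-0.2731  0.4624 -0.0089  2.1004  0.0057  0.577  -1.7273]
```

Released. Now I rise straight up and look.

```bash
python3 -m inch '[[[0,0,10],[0,0,0],0.3],[[0,0,20],[0,0,0],0.3],[[0,0,30],[0,0,0],0.3],[[0,0,30],[0,0,0],0.3],[[10,-5,20],[0,0,0],0.3],[[15,-4,0],[0,0,0],0.3],[[20,-5,0],[0,0,0],0.3],[[15,-4,0],[0,0,0],0.3],[[0,0,0],[0,0,0],0.3],[[0,0,0],[0,0,0],0.3]]'
python3 - <<'E'
from m import *
s=st()
f=grab_frame("top");g=grab_frame("side")
for c,a in beige(g): 
    X=cast(g,*c,.132)[:2]
    if a<130 and .4<X[0]<.7 and X[1]>-.1:print(c,a,X, "z.1375:",cast(g,*c,.1375)[:2])
cv2.imwrite("pics/home.png",np.hstack([cv2.resize(f["image"][140:290,100:260],(400,375)),cv2.resize(g["image"][170:320,180:340],(400,375))]))
E
```

```text
time_s: 9.93
tcp_pos: [0.5308, 0.0677, 0.2196]
tool_rot: [2.154, 0.142, -2.154]
wrist_force: [0.4, 0.2, 0.4]
opening: 0.702
t 9.93 tcp mm [530.8067  67.7231 219.6136] down [ 0.0001  0.001  -1.    ] jawyaw -82.51514598940494 F [0.3783 0.2246 0.4158] T [ 0.0313  0.0139 -0.0051] open 0.702253000145282 j [-0.2194  0.3794  0.0077  1.8246 -0.0047  0.9372 -1.6496]
[198.7121 224.197 ] 66 [0.6438 0.0425] z.1375: [0.6409 0.0481]
[270.1739 228.0145] 69 [0.4942 0.0001] z.1375: [0.4927 0.0061]
[191.8132 253.978 ] 91 [0.6191 0.1294] z.1375: [0.6164 0.1343]
[269.3977 258.0568] 88 [0.4702 0.0866] z.1375: [0.4689 0.0918]
```

View pics/home.png

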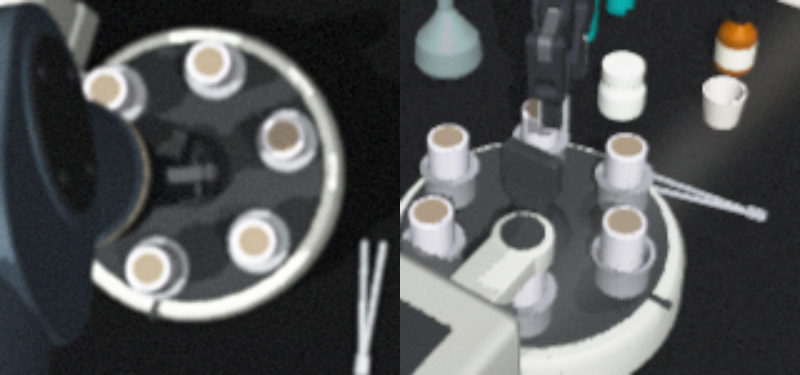

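The new cup's top, cast at z=0.132, lands at (0.4702,0.0866). That is exactly on the pocket (a riding cup would miss by ~5 mm), so it is home. Next I turn the jaw to +76° above the knob.

```bash
python3 -m inch '[[[4,-1,0],[0,0,7],0.3],[[4,-1,0],[0,0,7],0.3],[[4,0,0],[0,0,7],0.3],[[4,0,0],[0,0,7],0.3],[[4,0,0],[0,0,7],0.3],[[4,0,0],[0,0,7],0.3],[[0,0,0],[0,0,7],0.3],[[0,0,0],[0,0,7],0.3],[[0,0,0],[0,0,7],0.3],[[0,0,0],[0,0,7],0.3]]'
python3 -m inch '[[[0,0,0],[0,0,7],0.3],[[0,0,0],[0,0,7],0.3],[[0,0,0],[0,0,7],0.3],[[0,0,0],[0,0,7],0.3],[[0,0,0],[0,0,7],0.3],[[0,0,0],[0,0,7],0.3],[[0,0,0],[0,0,7],0.3],[[0,0,0],[0,0,7],0.3],[[0,0,0],[0,0,7],0.3],[[0,0,0],[0,0,0],0.3]]'
python3 -c "
from m import *
st()"
```

```text
time_s: 10.87
tcp_pos: [0.5442, 0.0698, 0.2177]
tool_rot: [1.339, 1.113, -1.356]
wrist_force: [0.1, -0.8, 0.2]
opening: 0.701
time_s: 11.7
tcp_pos: [0.5331, 0.0728, 0.2162]
tool_rot: [0.478, 1.512, -0.505]
wrist_force: [0.1, -1.0, -0.1]
opening: 0.702
t 11.7 tcp mm [533.0696  72.7843 216.1784] down [-0.0028 -0.017  -0.9999] jawyaw 53.99399246960834 F [ 0.0705 -1.0148 -0.1425] T [ 0.0175 -0.0238 -0.0517] open 0.7015611863446671 j [ 0.1755  0.4344 -0.5918  1.8032  0.3005  1.0008  0.4025]
```

```bash
python3 -m inch '[[[6,-2,0],[0.4,0,6],0.3],[[6,-2,0],[0.4,0,6],0.3],[[6,-2,0],[0.2,0,5],0.3],[[6,-2,0],[0,0,4],0.3],[[0,0,0],[0,0,0],0.3],[[0,0,0],[0,0,0],0.3],[[0,0,0],[0,0,0],0.3]]'
python3 -c "
from m import *
st()"
```

```text
time_s: 12.28
tcp_pos: [0.5525, 0.0661, 0.2154]
tool_rot: [0.209, 1.565, -0.213]
wrist_force: [0.5, -0.3, -0.2]
opening: 0.699
t 12.28 tcp mm [552.4513  66.1401 215.4454] down [-0.0048 -0.0019 -1.    ] jawyaw 74.58407341302826 F [ 0.5204 -0.3012 -0.1985] T [-0.0041 -0.0176  0.0024] open 0.6988897065967178 j [ 0.2526  0.4797 -0.6838  1.7573  0.3463  1.0336  0.7443]
```

```bash
python3 -m inch '[[[5,-2,-10],[0.1,-0.3,1.4],0.3],[[0,0,-20],[0,0,0],0.3],[[0,0,-20],[0,0,0],0.3],[[0,0,0],[0,0,0],0.3],[[0,0,0],[0,0,0],0.3]]'
python3 -c "
from m import *
st()"
```

```text
time_s: 12.7
tcp_pos: [0.557, 0.0649, 0.1631]
tool_rot: [0.194, 1.559, -0.195]
wrist_force: [-0.1, -0.1, -0.3]
opening: 0.7
t 12.7 tcp mm [556.9921  64.8978 163.1029] down [ 0.0032 -0.0008 -1.    ] jawyaw 75.80094027990711 F [-0.1262 -0.1181 -0.3225] T [-0.0057  0.0324 -0.0108] open 0.7000861194550678 j [ 0.2327  0.5381 -0.6578  1.8207  0.4078  0.9184  0.7143]
```

```bash
python3 -m inch '[[[0,0,-12],[0,0.2,0],0.3],[[0,0,-12],[0,0,0],0.3],[[0,0,-8],[0,0,0],0.3],[[0,0,0],[0,0,0],0.3],[[0,0,0],[0,0,0],0.5],[[0,0,0],[0,0,0],0.7],[[0,0,0],[0,0,0],1],[[0,0,0],[0,0,0],1],[[0,0,0],[0,0,0],1],[[0,0,0],[0,0,0],1]]' 40
python3 - <<'E'
from m import *
st()
f=grab_frame("top");g=grab_frame("side")
cv2.imwrite("pics/knobgrip.png",np.hstack([cv2.resize(f["image"][140:290,100:260],(400,375)),cv2.resize(g["image"][170:320,180:340],(400,375))]))
E
```

```text
time_s: 13.53
tcp_pos: [0.5574, 0.0639, 0.1298]
tool_rot: [0.194, 1.561, -0.198]
wrist_force: [-0.1, -0.1, -5.3]
opening: 0.157
t 13.53 tcp mm [557.3826  63.8989 129.8086] down [ 0.0008 -0.0026 -1.    ] jawyaw 75.72103133159912 F [-0.0867 -0.1048 -5.3239] T [ 0.1084 -0.232   0.222 ] open 0.15678066779638003 j [ 0.2134  0.5783 -0.6324  1.8546  0.4467  0.8539  0.6797]
```

View pics/knobgrip.png

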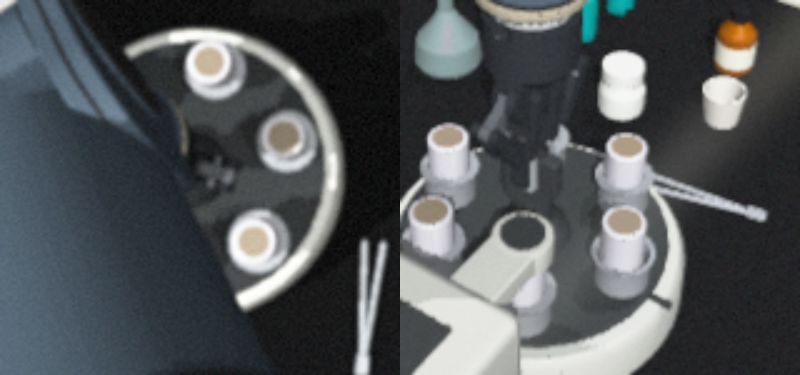

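The fingers hold the knob (opening 0.157 ≈ 13.5 mm) and the cup stands home. Now I turn clockwise (negative about z).

```bash
python3 -m inch '[[[0,0,0],[0,0,-4],1],[[0,0,0],[0,0,-5],1],[[0,0,0],[0,0,-5],1],[[0,0,0],[0,0,-5],1],[[0,0,0],[0,0,-5],1]]' 60
python3 -c "
from m import *
st()"
```

```text
time_s: 14.05
tcp_pos: [0.5573, 0.0638, 0.1298]
tool_rot: [0.528, 1.504, -0.533]
wrist_force: [0.2, -0.4, -4.7]
opening: 0.155
t 14.05 tcp mm [557.3089  63.7951 129.8388] down [-0.0003 -0.0033 -1.    ] jawyaw 51.1835399034254 F [ 0.154  -0.4105 -4.7193] T [ 0.0993 -0.1897  0.3143] open 0.15540938191228826 j [ 0.1391  0.5562 -0.5132  1.8564  0.3652  0.8242  0.3316]
```

```bash
python3 -m inch '[[[0,0,0],[0,0,-5],1],[[0,0,0],[0,0,-5],1],[[0,0,0],[0,0,-5],1],[[0,0,0],[0,0,-5],1],[[0,0,0],[0,0,-5],1],[[0,0,0],[0,0,-4],1]]'
python3 -c "
from m import *
st()"
```

```text
time_s: 14.55
tcp_pos: [0.5572, 0.0637, 0.1298]
tool_rot: [0.934, 1.359, -0.94]
wrist_force: [1.2, -1.4, -3.9]
opening: 0.153
t 14.55 tcp mm [557.2084  63.7278 129.8406] down [-0.0017 -0.0035 -1.    ] jawyaw 20.829628815585625 F [ 1.1684 -1.3984 -3.9062] T [ 0.0208 -0.1929  0.2511] open 0.15345376058338248 j [ 0.0429  0.5366 -0.3641  1.8588  0.262   0.7955 -0.0961]
```

```bash
python3 -m inch '[[[0,0,0],[0,0,-3],1],[[0,0,0],[0,0,-2],1],[[0,0,0],[0,0,0],1],[[0,0,0],[0,0,0],1]]'
python3 -c "
from m import *
st()"
```

```text
time_s: 14.88
tcp_pos: [0.5572, 0.0637, 0.1298]
tool_rot: [1.005, 1.324, -1.012]
wrist_force: [0.3, -1.6, -3.1]
opening: 0.15
t 14.88 tcp mm [557.2054  63.7422 129.841 ] down [-0.0018 -0.0041 -1.    ] jawyaw 15.427504581311675 F [ 0.3369 -1.6367 -3.097 ] T [ 0.0856 -0.2441  0.0795] open 0.15048153297248487 j [ 0.0247  0.5338 -0.3369  1.8594  0.2437  0.7912 -0.1724]
```

It has turned 60.3° and the moment is near zero. Release and rise.

```bash
python3 -m inch '[[[0,0,0],[0,0,0],0.7],[[0,0,0],[0,0,0],0.5],[[0,0,0],[0,0,0],0.5],[[0,0,0],[0,0,0],0.5],[[0,0,10],[0,0,0],0.5],[[0,0,20],[0,0,0],0.5],[[0,0,30],[0,0,0],0.5],[[0,0,30],[0,0,0],0.5],[[0,0,20],[0,0,0],0.5],[[0,0,0],[0,0,0],0.5]]'
python3 -m inch '[[[0,-20,20],[0,0,0],0.5],[[0,-30,10],[0,0,0],0.5],[[0,-35,0],[0,0,0],0.5],[[0,-35,0],[0,0,0],0.5],[[0,-35,0],[0,0,0],0.5],[[0,-35,0],[0,0,0],0.5],[[0,-35,0],[0,0,0],0.5],[[0,-20,0],[0,0,0],0.5],[[0,0,0],[0,0,0],0.5],[[0,0,0],[0,0,0],0.5]]'
python3 - <<'E'
from m import *
st()
f=grab_frame("top");g=grab_frame("side")
for n,i in(("t",f),("s",g)):
  for c,a in beige(i): 
    X=cast(i,*c,.132)[:2]
    if a<130 and .4<X[0]<.7 and -.1<X[1]<.2:print(n,c,a,X,"r",np.linalg.norm(X-[.5572,.0646]),"ang",np.degrees(np.arctan2(X[1]-.0646,X[0]-.5572)))
cv2.imwrite("pics/end.png",np.hstack([cv2.resize(f["image"][140:290,100:260],(400,375),interpolation=2),cv2.resize(g["image"][170:320,180:340],(400,375),interpolation=2)]))
cv2.imwrite("pics/end_top.png",f["image"])
E
```

```text
time_s: 15.72
tcp_pos: [0.5562, 0.0651, 0.2484]
tool_rot: [1.002, 1.328, -1.007]
wrist_force: [0.8, 0.8, 0.8]
opening: 0.499
time_s: 16.55
tcp_pos: [0.5531, -0.1878, 0.2863]
tool_rot: [1.0, 1.325, -0.995]
wrist_force: [1.0, 0.8, 0.4]
opening: 0.5
t 16.55 tcp mm [ 553.097  -187.7805  286.2889] down [ 0.0057  0.0002 -1.    ] jawyaw 16.221582403291983 F [1.0338 0.8317 0.3976] T [-0.0031  0.0646 -0.0389] open 0.4997924603119689 j [ 0.4615  0.4031 -0.3183  1.5983  0.1333  1.1561  0.397 ]
t [183.163  164.2174] 92 [0.645  0.0424] r 0.09053145076433043 ang -14.189596611664362
t [141.9121 174.9341] 91 [0.6205 0.1285] r 0.08993838074055599 ang 45.242253107858396
t [212.9462 194.3763] 93 [ 0.5821 -0.0224] r 0.09049385091332132 ang -74.00049154567373
t [201.0521 236.2083] 96 [ 0.4948 -0.0003] r 0.09006418322262305 ang -133.856422078988
t [158.6364 247.1818] 99 [0.4707 0.0864] r 0.08920837168214753 ang 165.84633112128995
s [236.0833 213.0167] 60 [ 0.581  -0.0218] r 0.08960080672421325 ang -74.59877786479397
s [198.7231 224.1385] 65 [0.6439 0.0423] r 0.08949582262197321 ang -14.438967685428128
s [270.25   228.0441] 68 [0.494  0.0001] r 0.09027430541312069 ang -134.40509656875116
s [191.7753 253.8652] 89 [0.6193 0.1292] r 0.08957456505909492 ang 46.13783070137769
s [269.8095 258.3571] 84 [0.4692 0.0871] r 0.0908573064931995 ang 165.6838304221099
```

View pics/end.png

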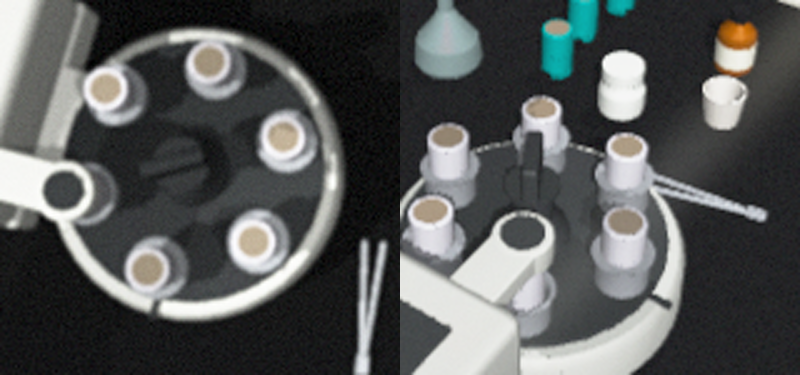

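View pics/end_top.png

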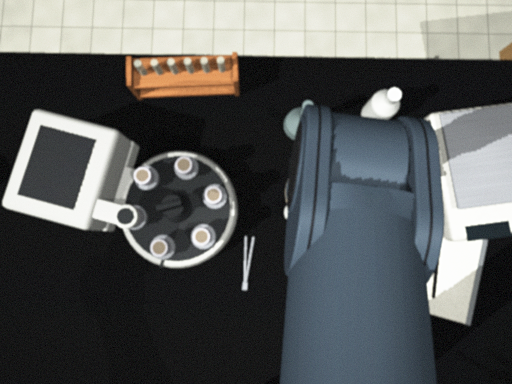

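The knob bar now points at the head, at about 104° against 106° expected. All visible cups sit on the click grid within 1°, and the bystanders look untouched. I let the arm settle and hand in.

```bash
python3 -m inch '[[[0,0,0],[0,0,0],0.5],[[0,0,0],[0,0,0],0.5],[[0,0,0],[0,0,0],0.5],[[0,0,0],[0,0,0],0.5]]'; python3 -c "
from plant import ctrl
print(ctrl.sign_off())"
```

```text
time_s: 16.98
tcp_pos: [0.5541, -0.1807, 0.2868]
tool_rot: [0.995, 1.33, -0.986]
wrist_force: [-0.3, -0.7, 0.6]
opening: 0.498
the job is handed in; nothing more can be done
None
```

The sample cup is loaded in the empty pocket and turned one click clockwise under the measuring head. I handed the job in at about 17 s; no verdict is reported.

- **Loading:** I carried the cup to the pocket and rested it on the tongue with about 3 N. After about 16° of turning it dropped about 5 mm, to within 0.5 mm of the expected home height. The wrist sensor showed at most about 7 N of press at the readings I took. After release, its top in the side view landed within 0.5 mm of the pocket centre, at the home height.
- **Turning:** I turned the knob 60.3° by the tool's yaw, released it and backed away. The last pictures show the bar pointing at the head, at about 104° against 106° expected. The five visible cups are on the click positions to within about 1°.
- **Not seen directly:** The head hides most of the loaded cup, so I did not measure its height again after the turn. The arm also blocked the top view of the small vessels in the last picture. In the side view, the tub, crucible, reagent bottle, flask and tweezers looked unmoved. No check failed.

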